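Sweep the leftover fittings into the scrap pan

TASK

On the bench, just beyond the 30 cm high upright door panel that stands between it and you, take the bench sweeper by its orange grip and sweep the four leftover fittings (two white terminal strips, a grey and a black cable gland) off the bench through the open mouth of the blue scrap pan, until each lies wholly inside the pan. Then stand the sweeper upright on the bench again, within about 10 cm of where you found it, and let go. Move the fittings with the sweeper only, never with the gripper, and leave the glue bottle and the lock barrel undisturbed.

Things in the scene. Friction and masses are not known exactly. Their poses are not given: they have to be found in the camera images.
- sweeper: loose bench sweeper, 0.3 kg, standing upright. Wooden block 28 (x) x 130 (y) mm, top 40 mm up, rubber sole; 30 mm high aluminium wings splay forward from its ends, tips at x = +54 mm, 165 mm apart. Orange upright grip on the block's centre, 26 mm square, sides along x and y, 44 to 135 mm above the bench. Origin: centre of the block's underside, below the grip; z up. It sweeps towards its own +x.
- scrap_pan: blue steel pan fixed to the bench, 206 (y) x 170 (x) mm; 3 mm walls, 40 mm high, on three sides; the side at its own -x is the open mouth, 200 mm clear. Floor 2.5 mm above the bench; the first 23 mm at the mouth slope up from the bench to it. Origin: centre of the underside; lip edge at x = -85 mm, back wall at x = +85 mm (a hanging tab sticks out 27 mm behind it).
- grey_gland: loose grey cable gland, 24 mm across and 34 mm tall, standing on end at the start (it may topple and roll); one of the four fittings; origin at the centre of the underside as it stands
- strip_a: loose white six-way terminal strip lying on its flat base, 22 (x) x 60 (y) x 18 mm; one of the four fittings; origin at the centre of its underside
- strip_b: a second terminal strip, the same as strip_a
- black_gland: loose black cable gland, 22 mm across and 30 mm tall, standing on end at the start (it may topple and roll); one of the four fittings; origin at the centre of the underside as it stands
- glue_bottle: white glue bottle with a red nozzle, standing, 45 mm across and 140 mm tall, to be left alone; origin at the centre of the underside
- lock_barrel: spare lock barrel, pale grey with a brass-coloured band, standing on its wider end, 31 mm across and 78 mm tall, to be left alone; origin at the centre of the underside

How it is judged:
At the end, for the whole second after the job is handed in: All four fittings rest in the pan between its walls (origins under 45 mm high; 11 mm or more past the lip edge). The sweeper stands still and upright (0.1 rad) on the bench, released, within 120 mm of its start (x of grey_gland in the frame of scrap_pan between -0.074 and 0.085 m and y of grey_gland in the frame of scrap_pan between -0.103 and 0.103 m and z of grey_gland in the frame of scrap_pan between -0.01 and 0.045 m and linear speed of each of grey_gland, strip_a, strip_b, black_gland below 0.03 m/s and x of strip_a in the frame of scrap_pan between -0.074 and 0.085 m and y of strip_a in the frame of scrap_pan between -0.103 and 0.103 m and z of strip_a in the frame of scrap_pan between -0.01 and 0.045 m and x of strip_b in the frame of scrap_pan between -0.074 and 0.085 m and y of strip_b in the frame of scrap_pan between -0.103 and 0.103 m and z of strip_b in the frame of scrap_pan between -0.01 and 0.045 m and x of black_gland in the frame of scrap_pan between -0.074 and 0.085 m and y of black_gland in the frame of scrap_pan between -0.103 and 0.103 m and z of black_gland in the frame of scrap_pan between -0.01 and 0.045 m and distance of sweeper from where it was at the start of the episode below 0.12 m and height (world z) of sweeper below 0.006 m and angle between sweeper's own z axis and vertical below 0.1 rad and linear speed of sweeper below 0.02 m/s); the robot touches nothing.
It fails at once if a fitting is touched by the gripper or arm (contact force between any of the fingers, the arm and grey_gland above 0.5 N or contact force between any of the fingers, the arm and strip_a above 0.5 N or contact force between any of the fingers, the arm and strip_b above 0.5 N or contact force between any of the fingers, the arm and black_gland above 0.5 N).
It fails at once if the glue bottle is moved more than 30 mm (distance of glue_bottle from where it was at the start of the episode above 0.03 m).
It fails at once if the lock barrel is moved more than 30 mm (distance of lock_barrel from where it was at the start of the episode above 0.03 m).
It also fails if it takes over 48 s, if anything falls off the work surface, if the arm or the gripper's body presses on something with over 40 N, if the wrist force passes 120 N, or if a joint passes its speed limit or range.

ROBOT

A 6-joint arm with a two-finger parallel gripper is mounted at the origin on a cart in front of the work surface, level with it; the furniture and walls round the work are solid. World frame = base frame: x ahead of the robot, y to its left, z up, the work surface at z = 0. Lengths are in m, angles in rad, forces in N, time in s.
With the tool pointing down it reaches from about 0.375 to 0.9 m from the base axis. Payload 3.1 kg.
Tool frame: the origin (TCP) lies between the finger pads; the fingertips stand 19 mm ahead of it and the grasp point (between the pads) is the TCP; z points along the fingers, y is the line along which they close (so a half turn about z gives the same grasp; the last joint's range is limited). The gripper opens to 87 mm and grips with 3 to 60 N. Pads are 19 mm wide; open, the fingers measure 117 mm over their backs; the gripper's body (75 mm by 190 mm) begins 51 mm behind the grasp point.
Start: joints at [1.024, 0.527, 1.433, -0, 1.181, -0.178], TCP at [0.225, 0.583, 0.242] pointing down, gripper open.
Joint ranges: [-3.08, 3.08], [-0.75, 2.2], [0.22, 2.44], [-1.43, 4.57], [0, 2.65], [-2.85, 2.85]. Speed limits (rad/s): [2.79, 2.79, 3.14, 3.14, 3.14, 3.14].

INTERFACE

Orientations are given as a unit quaternion [x, y, z, w].
In Python, from rig import robot, camera, camera_info, hand_in gives the robot as it stands.
- The arm moves only by the shell command python3 -m handwheel 'ROWS' [FORCE]. ROWS is a JSON object of lists of equal length, an entry for each row: "hand": the opening, from 0 (shut) to 1 (fully open); "translation": the shift along the world's x, y, z in mm, a list of three; "turn": the turn, a rotation vector about the world's x, y, z in rad, a list of three. In form: {"hand": [hand, ...], "translation": [[tx, ty, tz], ...], "turn": [[ax, ay, az], ...]}. A call has 1 to 12 rows; each row is the pose to reach, as a shift and turn from the pose commanded when the call began; what a row does not reach only later rows make up. A row lasts 1/12 s, in which the tool goes at most 41.7 mm and 7.16 degrees, less where a joint would pass 70% of its speed; a pose out of reach is approached as far as the arm can. A call with a gripper value outside its range is refused whole. The fingers move at their own pace and stop on an object; FORCE is the grip in N (left out, the last holds). Time passes only in rows, so rows that repeat a pose let the fingers close. It gives the time, the measured TCP pose, the force, the opening and the grip force at its end, in the units of the state.
- robot.get_obs(): the state, without advancing time (a new reading comes with each control period).
- camera(name): name is "side" or "top"; returns (picture, depth): 420x560x3 uint8, red, green, blue; 420x560 float32, m along the optical axis (not along the pixel's ray), 0 where there is no reading.
- camera_info(name): a dict with "vertical_fov" (degrees; the focal length in pixels is half the picture's height over the tangent of half this angle, whatever the lens; pixels are square), "cx", "cy" (the principal point, pixels), "world_from_camera" (4x4, takes a point from camera to world coordinates). Camera axes: x right, y down, z forward; pixel columns grow to the right and rows downward; lengths in m; the calibration is good to about 2 mm. A picture is of the moment at which its call begins. camera_info takes no time and is no camera call.
- hand_in(): hands the job in; it is judged then, once.
The state is a dict: "time": time; "q": joint angles; "joint_velocities": joint speeds; "joint_torque": joint torques, N m; "position": TCP position; "tool_rot": TCP orientation; "ft_force": force on the tool from outside, world axes, zero at the start; "moment": the same for the moment, N m; "grip_width": finger opening in m; "grip_force": force on a finger pad.
Only numpy, scipy, OpenCV 4.12 (cv2) and the standard library are available. Lean on these libraries where they do the work, as an engineer would, in place of code of your own. Each camera call takes 0.05 s, during which the arm holds its last target. There are 200 camera calls.

## Working session

There is one attempt and no reset: what is moved stays moved. The work goes in short steps, Python scripts to look and compute and a shell command to move; the robot and the scene stay as the last step left them, time stands still between calls to the robot, and variables do not carry over. Pictures are saved under pics/ and viewed, at most 10 in all, crops included, and the job is handed in when it is done.

```bash
mkdir -p pics; cat > h.py <<'E'
import numpy as np,cv2
from rig import robot,camera,camera_info,hand_in
def look(n,tag):
    im,d=camera(n); np.savez(f'/tmp/{tag}.npz',im=im,d=d)
    cv2.imwrite(f'pics/{tag}.png',im[:,:,::-1]); return im,d
def pts(n,d):
    i=camera_info(n); f=d.shape[0]/2/np.tan(np.radians(i['vertical_fov'])/2)
    v,u=np.mgrid[:d.shape[0],:d.shape[1]]
    P=np.stack([(u-i['cx'])/f*d,(v-i['cy'])/f*d,d,np.ones_like(d)],-1)@np.array(i['world_from_camera']).T
    P=P[...,:3]; P[d<=0]=np.nan; return P
E
python3 - <<'E'
from h import *
print(robot.get_obs())
for n in('side','top'): look(n,n+'0'); print(camera_info(n))
E
```

```text
{'time': 0.0, 'q': array([ 1.02449429e+00,  5.28418180e-01,  1.43392584e+00,  1.89869796e-05,
        1.18141093e+00, -1.78480231e-01]), 'joint_velocities': array([-2.81146519e-04,  9.76886887e-04, -6.37708797e-05, -3.32040548e-05,
        5.32031503e-04,  2.13916935e-04]), 'joint_torque': array([ 1.72716004e-04, -4.40037382e+01, -1.76598573e+01,  6.34344388e-02,
        5.81102434e-02, -1.35450655e-04]), 'position': array([0.22432262, 0.58259818, 0.2405936 ]), 'tool_rot': array([ 1.82879359e-01,  9.83134768e-01, -1.00781881e-03, -3.91488320e-04]), 'ft_force': array([-0.01596559, -0.0788893 , -0.01245577]), 'moment': array([-0.06119589,  0.00363454,  0.01744689]), 'grip_force': 0.0, 'grip_width': 0.08701929975756399}
{'vertical_fov': 47.231673860382855, 'cx': 287.342963818321, 'cy': 211.93872523166323, 'world_from_camera': array([[-9.99499967e-01, -1.82028839e-02,  2.58548242e-02,
         6.38356441e-01],
       [-3.16127026e-02,  5.57836824e-01, -8.29348367e-01,
         8.30828075e-01],
       [ 6.73759041e-04, -8.29751006e-01, -5.58133330e-01,
         6.08201370e-01],
       [ 0.00000000e+00,  0.00000000e+00,  0.00000000e+00,
         1.00000000e+00]])}
{'vertical_fov': 55.53165047375687, 'cx': 283.273231980721, 'cy': 208.6971881848679, 'world_from_camera': array([[ 0.0040756 , -0.99579941,  0.09147089,  0.56883491],
       [-0.99988477, -0.00272045,  0.01493488, -0.04625463],
       [-0.0146233 , -0.09152122, -0.99569575,  1.08882614],
       [ 0.        ,  0.        ,  0.        ,  1.        ]])}
```

View pics/side0.png

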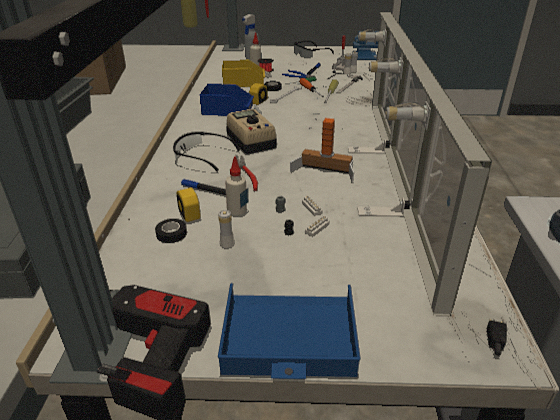

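View pics/top0.png

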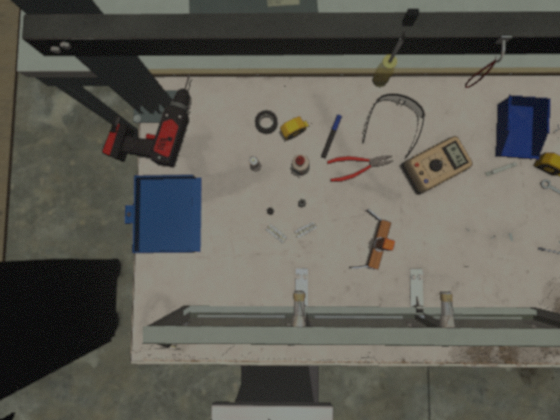

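The side view shows the sweeper (328,150 grip), glands (280,204) and (289,227), strips (312,205) and (317,226), bottle (237,190), barrel (226,230) and pan (289,332). In the top view the sweeper is at (381,244), the glands at (302,203) and (270,211), the strips at (276,233) and (305,230), and the pan at (168,214).

```bash
python3 - <<'E'
from h import *
D={n:np.load(f'/tmp/{n}0.npz') for n in('top','side')}
P={n:pts(n,D[n]['d']) for n in D}
def at(n,u,v): return np.round(P[n][v,u],3)
for nm,n,u,v in [('greygl','top',302,203),('blackgl','top',270,211),('bottle','top',300,162),('barrel','top',254,162),('stripL','top',276,233),('stripR','top',305,230),('gripT','top',388,243),('padlR','top',201,214),('padT','top',201,178),('padB','top',201,250),('padL','top',137,214),('panfloor','top',168,214),('wingT','top',368,211),('wingB','top',352,267),('paneltop','top',388,333),('paneltopfar','top',388,311),('panelL','top',150,335),('gantry','top',300,30),('bench','top',330,220),('bracket','top',301,272),('bracket2','top',417,270),('knob','top',299,308),('knob2','top',446,308),
 ('gripS','side',328,122),('panlipL','side',233,292),('panlipR','side',346,292)]: print(nm,at(n,u,v))
for n in P:
    p=P[n]; im=D[n]['im'].astype(int); x,y,z=p[...,0],p[...,1],p[...,2]
    R,G,B=im[...,0],im[...,1],im[...,2]
    roi=(abs(y+0.27)<.35)&(x>.35)&(x<.75)&(z>-.02)&(z<.2)
    org=(R>1.7*B)&(R-B>50)&(G<.75*R)&roi
    c,l,s,cent=cv2.connectedComponentsWithStats(org.astype(np.uint8))
    for i in range(1,c):
        if s[i,4]>25:
            q=p[l==i]; print(n,'orange',cent[i].round(),s[i,4],np.nanmean(q,0).round(3),np.nanmin(q,0).round(3),np.nanmax(q,0).round(3))
    m=(z>.006)&(z<.19)&(x>.4)&(x<.75)&(abs(y)<.35)
    c,l,s,cent=cv2.connectedComponentsWithStats(m.astype(np.uint8))
    for i in range(1,c):
        if s[i,4]>12:
            q=p[l==i]; print(n,'obj',cent[i].round(),s[i,4],np.nanmean(q,0).round(3),np.nanmin(q,0).round(3),np.nanmax(q,0).round(3))
E
```

```text
greygl [ 0.683 -0.081  0.015]
blackgl [0.662 0.006 0.01 ]
bottle [ 0.775 -0.073  0.114]
barrel [0.783 0.045 0.076]
stripL [ 0.602 -0.011  0.008]
stripR [ 0.61  -0.089  0.017]
gripT [ 0.575 -0.28   0.137]
padlR [ 0.654  0.196 -0.001]
padT [0.753 0.198 0.003]
padB [0.555 0.193 0.001]
padL [0.651 0.363 0.026]
panfloor [ 0.653  0.287 -0.001]
wingT [ 0.662 -0.258  0.015]
wingB [ 0.513 -0.212  0.028]
paneltop [ 0.401 -0.237  0.298]
paneltopfar [ 0.396 -0.31   0.003]
panelL [0.394 0.224 0.298]
gantry [ 0.905 -0.062  0.491]
bench [ 0.638 -0.158 -0.001]
bracket [ 0.498 -0.078  0.004]
bracket2 [ 0.504 -0.39   0.001]
knob [ 0.441 -0.067  0.254]
knob2 [ 0.442 -0.369  0.25 ]
gripS [ 0.573 -0.268  0.135]
panlipL [0.756 0.196 0.004]
panlipR [0.552 0.187 0.002]
top orange [338. 179.] 29 [ 0.748 -0.179  0.01 ] [ 0.747 -0.201  0.008] [ 0.75  -0.16   0.013]
top orange [385. 235.] 251 [ 0.596 -0.288  0.081] [ 0.561 -0.309  0.035] [ 0.634 -0.269  0.139]
top orange [375. 259.] 150 [ 0.535 -0.27   0.04 ] [ 0.514 -0.286  0.036] [ 0.558 -0.254  0.045]
top obj [338. 180.] 41 [ 0.748 -0.179  0.01 ] [ 0.743 -0.
[... 1161 characters left out ...]
 [ 0.746 -0.17   0.013] [ 0.743 -0.205  0.007] [ 0.75  -0.153  0.017]
side obj [312. 205.] 204 [ 0.612 -0.082  0.015] [ 0.589 -0.117  0.006] [ 0.634 -0.057  0.023]
side obj [280. 203.] 134 [ 0.682 -0.073  0.023] [ 0.672 -0.086  0.007] [ 0.692 -0.065  0.038]
side obj [385. 209.] 388 [ 0.447 -0.075  0.012] [ 0.4   -0.13   0.006] [ 0.508 -0.055  0.038]
side obj [317. 225.] 240 [ 0.601 -0.003  0.015] [ 0.575 -0.037  0.006] [0.627 0.023 0.022]
side obj [289. 226.] 121 [0.661 0.012 0.022] [ 0.652 -0.001  0.007] [0.671 0.019 0.035]
side obj [445. 267.] 823 [0.406 0.236 0.106] [0.4   0.219 0.006] [0.409 0.244 0.19 ]
side obj [352. 320.] 402 [0.551 0.283 0.034] [0.547 0.209 0.006] [0.558 0.349 0.047]
```

```bash
python3 -m handwheel '{"hand":[1,1,1,1,1,1,1,1,1,1,1,1],"translation":[[0,0,40],[0,0,80],[0,0,120],[20,-20,160],[50,-50,160],[80,-80,160],[108,-110,160],[136,-138,160],[164,-166,160],[192,-194,160],[220,-222,160],[240,-242,160]],"turn":[[0,0,0],[0,0,0],[0,0,0],[0,0,0],[0,0,0],[0,0,0],[0,0,0],[0,0,0],[0,0,0],[0,0,0],[0,0,0],[0,0,0]]}'
python3 -m handwheel '{"hand":[1,1,1,1,1,1,1,1,1,1,1,1],"translation":[[20,-25,0],[40,-50,0],[60,-75,0],[80,-100,0],[100,-125,0],[115,-155,0],[125,-190,0],[130,-225,0],[135,-260,0],[135,-295,0],[135,-325,0],[135,-340,0]],"turn":[[0,0,0],[0,0,0],[0,0,0],[0,0,0],[0,0,0],[0,0,0],[0,0,0.02],[0,0,0.04],[0,0,0.06],[0,0,0.08],[0,0,0.08],[0,0,0.08]]}'
```

```text
time: 1.1
position: [0.4666, 0.3384, 0.401]
tool_rot: [0.184, 0.983, -0.001, 0.0]
ft_force: [-0.4, 0.8, 0.1]
grip_width: 0.0874
grip_force: 0.0
time: 2.1
position: [0.5994, -0.0026, 0.4008]
tool_rot: [0.145, 0.989, -0.001, -0.001]
ft_force: [0.1, -0.4, -0.1]
grip_width: 0.0873
grip_force: 0.0
```

```bash
python3 - <<'E'
from h import *
# sweeper: block top + wings fit
for n in('top','side'):
    D=np.load(f'/tmp/{n}0.npz');p=pts(n,D['d']);z=p[...,2];im=D['im'].astype(int)
    roi=(p[...,0]>.48)&(p[...,0]<.7)&(abs(p[...,1]+.27)<.07)
    b=roi&(z>.034)&(z<.047)&(im[...,0]>1.6*im[...,2])
    r=cv2.minAreaRect((p[b][:,:2]*1000).astype(np.float32));print(n,'block',r)
    g=roi&(z>.125)&(z<.145); print('grip',p[g].mean(0).round(4),np.median(p[g],0).round(4),g.sum(),p[g].min(0).round(3),p[g].max(0).round(3))
E
```

```text
top block ((573.3232421875, -281.7562255859375), (25.926042556762695, 126.17575073242188), 73.65726470947266)
grip [ 0.5737 -0.2816  0.134 ] [ 0.573  -0.2813  0.1344] 123 [ 0.559 -0.296  0.126] [ 0.587 -0.268  0.139]
side block ((572.1350708007812, -277.82598876953125), (28.978721618652344, 127.2490463256836), 73.44624328613281)
grip [ 0.5717 -0.2745  0.1339] [ 0.571  -0.2726  0.135 ] 93 [ 0.557 -0.291  0.125] [ 0.586 -0.263  0.14 ]
```

```bash
python3 -m handwheel '{"hand":[1,1,1,1,1,1,1,1,1,1,1,1],"translation":[[-3,-35,0],[-6,-70,0],[-9,-105,0],[-12,-140,0],[-16,-175,0],[-20,-210,0],[-24,-245,-20],[-27,-277,-50],[-27,-277,-85],[-27,-277,-120],[-27,-277,-150],[-27,-277,-160]],"turn":[[0,0,0],[0,0,0],[0,0,0],[0,0,0],[0,0,0],[0,0,0],[0,0,0],[0,0,0],[0,0,0],[0,0,0],[0,0,0],[0,0,0]]}'
python3 - <<'E'
from h import *
look('side','side1');print(robot.get_obs()['position'])
E
```

```text
time: 3.1
position: [0.5695, -0.2742, 0.2356]
tool_rot: [0.144, 0.99, 0.003, -0.005]
ft_force: [-0.1, 0.5, 0.7]
grip_width: 0.0869
grip_force: 0.0
[ 0.56987013 -0.27415512  0.23589705]
```

View pics/side1.png

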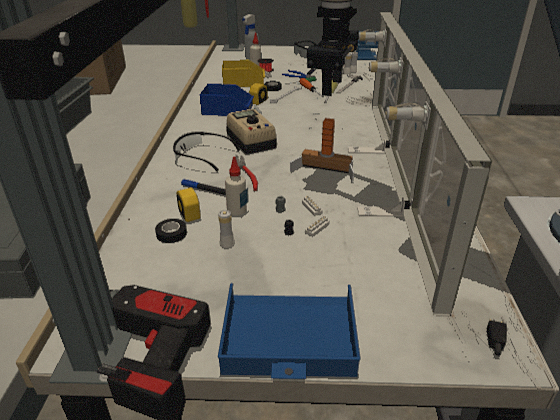

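The gripper hangs at (328,85), straight above the grip at (328,130), and nothing else has moved. I'm going down to grasp.

```bash
python3 -m handwheel '{"hand":[1,1,1,1,1,1,1,1,1,1],"translation":[[0,0,0],[0,0,-20],[0,0,-45],[0,0,-70],[0,0,-95],[0,0,-115],[0,0,-130],[0,0,-136],[0,0,-136],[0,0,-136]],"turn":[[0,0,0],[0,0,0],[0,0,0],[0,0,0],[0,0,0],[0,0,0],[0,0,0],[0,0,0],[0,0,0],[0,0,0]]}'
```

```text
time: 3.98
position: [0.5742, -0.2766, 0.1075]
tool_rot: [0.143, 0.99, -0.001, 0.002]
ft_force: [0.1, -0.3, -0.0]
grip_width: 0.0867
grip_force: 0.0
```

```bash
python3 -m handwheel '{"hand":[1,0.6,0.3,0,0,0,0,0,0,0],"translation":[[-2,-2,-4],[-2,-2,-4],[-2,-2,-4],[-2,-2,-4],[-2,-2,-4],[-2,-2,-4],[-2,-2,-4],[-2,-2,-4],[-2,-2,-4],[-2,-2,-4]],"turn":[[0,0,0],[0,0,0],[0,0,0],[0,0,0],[0,0,0],[0,0,0],[0,0,0],[0,0,0],[0,0,0],[0,0,0]]}' 50
```

```text
time: 4.82
position: [0.5707, -0.2778, 0.1015]
tool_rot: [0.143, 0.99, 0.0, -0.0]
ft_force: [0.5, 0.6, 0.8]
grip_width: 0.0352
grip_force: 0.0
```

```bash
python3 -m handwheel '{"hand":[0,0,0,0,0,0],"translation":[[0,0,0],[0,0,0],[0,0,0],[0,0,0],[0,0,0],[0,0,0]],"turn":[[0,0,0],[0,0,0],[0,0,0],[0,0,0],[0,0,0],[0,0,0]]}' 50
```

```text
time: 5.32
position: [0.5707, -0.278, 0.1015]
tool_rot: [0.143, 0.99, -0.0, 0.0]
ft_force: [-0.9, -0.8, -2.0]
grip_width: 0.0257
grip_force: 50.0
```

```bash
python3 -m handwheel '{"hand":[0,0,0,0,0,0,0,0,0,0,0,0],"translation":[[0,0,3],[0,0,5],[10,5,5],[20,10,5],[30,15,5],[40,20,5],[50,28,5],[60,36,5],[68,44,5],[71,48,5],[71,48,5],[71,48,5]],"turn":[[0,0,0],[0,0,0],[0,0,0.04],[0,0,0.08],[0,0,0.12],[0,0,0.16],[0,0,0.2],[0,0,0.25],[0,0,0.289],[0,0,0.289],[0,0,0.289],[0,0,0.289]]}'
python3 - <<'E'
from h import *
look('side','side2');im,d=look('top','top2')
for n,t in(('side','side2'),('top','top2')):
    p=pts(n,np.load(f'/tmp/{t}.npz')['d']); m=(p[...,2]>.012)&(p[...,2]<.033)&(p[...,0]>.52)&(p[...,0]<.74)&(p[...,1]>-.3)&(p[...,1]<-.13)
    q=p[m];print(n,m.sum(),q.min(0),q.max(0))
E
```

```text
time: 6.32
position: [0.6415, -0.2292, 0.1063]
tool_rot: [-0.001, 1.0, 0.0, -0.001]
ft_force: [-0.5, -1.1, -3.3]
grip_width: 0.0259
grip_force: 50.0
side 492 [ 0.561508   -0.22846197  0.01201029] [ 0.72686677 -0.172068    0.03296439]
top 28 [ 0.70154141 -0.21740141  0.01267689] [ 0.72544514 -0.17705496  0.03274988]
```

View pics/side2.png

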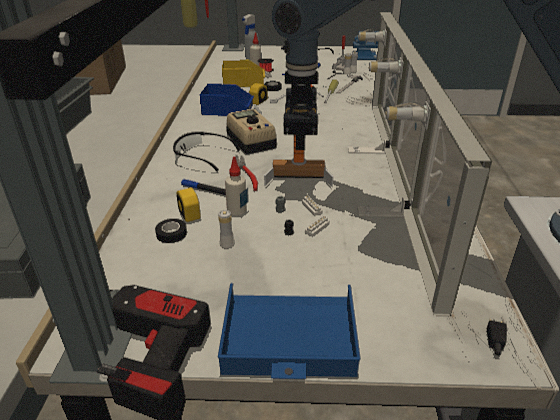

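The sweeper is held square at (298,165), ahead of the fittings with both wings clear of the bottle. I'm sweeping now.

```bash
Z='no'; python3 -m handwheel '{"hand":[0,0,0,0,0,0,0,0,0,0,0,0],"translation":[[0,7,0],[0,14,0],[0,21,0],[0,28,0],[0,35,0],[0,42,0],[0,49,0],[0,56,0],[0,63,0],[0,70,0],[0,77,0],[0,84,0]],"turn":[[0,0,0],[0,0,0],[0,0,0],[0,0,0],[0,0,0],[0,0,0],[0,0,0],[0,0,0],[0,0,0],[0,0,0],[0,0,0],[0,0,0]]}'
python3 -m handwheel '{"hand":[0,0,0,0,0,0,0,0,0,0,0,0],"translation":[[0,7,0],[0,14,0],[0,21,0],[0,28,0],[0,35,0],[0,42,0],[0,49,0],[0,56,0],[0,63,0],[0,70,0],[0,77,0],[0,84,0]],"turn":[[0,0,0],[0,0,0],[0,0,0],[0,0,0],[0,0,0],[0,0,0],[0,0,0],[0,0,0],[0,0,0],[0,0,0],[0,0,0],[0,0,0]]}'
python3 - <<'E'
from h import *
look('side','side3')
E
```

```text
time: 7.42
position: [0.6417, -0.1451, 0.1066]
tool_rot: [-0.001, 1.0, -0.0, 0.0]
ft_force: [0.1, 0.3, -3.7]
grip_width: 0.0258
grip_force: 50.0
time: 8.42
position: [0.6416, -0.0612, 0.1066]
tool_rot: [-0.001, 1.0, -0.0, -0.0]
ft_force: [-0.8, -1.4, -3.9]
grip_width: 0.0257
grip_force: 50.0
```

View pics/side3.png

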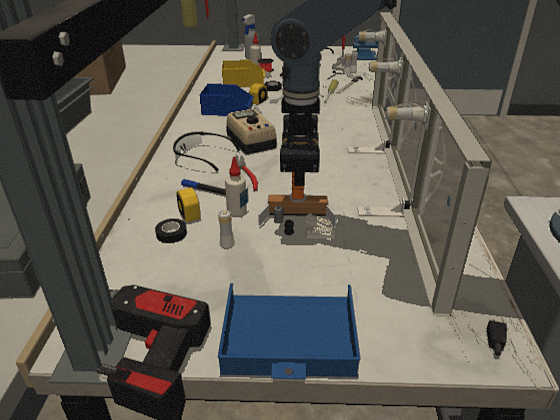

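The fittings are collected between the wings, around (278–325, 215–228), and the grey gland is still standing. I'll continue and shift 9 mm towards the pan's centreline.

```bash
python3 -m handwheel '{"hand":[0,0,0,0,0,0,0,0,0,0,0,0],"translation":[[0,7,0],[0,14,0],[0,21,0],[1,28,0],[1,35,0],[2,42,0],[2,49,0],[3,56,0],[3,63,0],[4,70,0],[4,77,0],[5,84,0]],"turn":[[0,0,0],[0,0,0],[0,0,0],[0,0,0],[0,0,0],[0,0,0],[0,0,0],[0,0,0],[0,0,0],[0,0,0],[0,0,0],[0,0,0]]}'
python3 -m handwheel '{"hand":[0,0,0,0,0,0,0,0,0,0,0,0],"translation":[[0,7,0],[1,14,0],[1,21,0],[2,28,0],[2,35,0],[3,42,0],[3,49,0],[4,56,0],[4,63,0],[5,70,0],[5,77,0],[5,84,0]],"turn":[[0,0,0],[0,0,0],[0,0,0],[0,0,0],[0,0,0],[0,0,0],[0,0,0],[0,0,0],[0,0,0],[0,0,0],[0,0,0],[0,0,0]]}'
python3 - <<'E'
from h import *
look('side','side4')
E
```

```text
time: 9.47
position: [0.6465, 0.0229, 0.1065]
tool_rot: [-0.001, 1.0, -0.0, -0.0]
ft_force: [0.4, -1.0, -3.8]
grip_width: 0.0257
grip_force: 50.0
time: 10.47
position: [0.6517, 0.1069, 0.1065]
tool_rot: [-0.001, 1.0, 0.0, 0.0]
ft_force: [-0.5, -0.8, -3.4]
grip_width: 0.0257
grip_force: 50.0
```

View pics/side4.png

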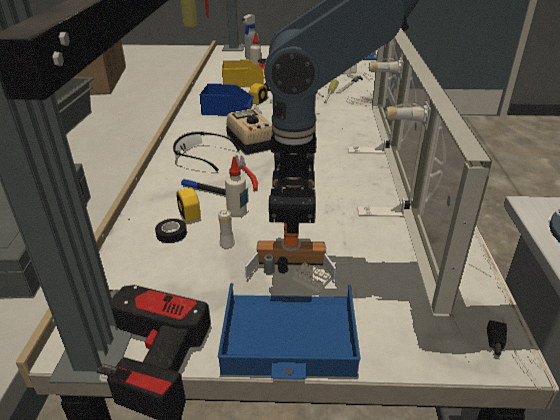

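All four are ahead of the block at (268–333, 262–288), lined up with the mouth. I'm pushing on into the pan.

```bash
python3 -m handwheel '{"hand":[0,0,0,0,0,0,0,0,0,0,0,0],"translation":[[0,6,1],[0,12,1],[0,18,1],[0,24,1],[0,30,1],[0,36,1],[1,42,1],[1,48,1],[1,54,1],[2,60,1],[2,66,1],[2,72,1]],"turn":[[0,0,0],[0,0,0],[0,0,0],[0,0,0],[0,0,0],[0,0,0],[0,0,0],[0,0,0],[0,0,0],[0,0,0],[0,0,0],[0,0,0]]}'
python3 -m handwheel '{"hand":[0,0,0,0,0,0,0,0,0,0,0,0],"translation":[[0,6,0],[0,12,0],[0,18,0],[0,24,0],[0,30,0],[0,36,0],[0,42,0],[0,48,0],[0,53,0],[0,58,0],[0,62,0],[0,64,0]],"turn":[[0,0,0],[0,0,0],[0,0,0],[0,0,0],[0,0,0],[0,0,0],[0,0,0],[0,0,0],[0,0,0],[0,0,0],[0,0,0],[0,0,0]]}'
python3 - <<'E'
from h import *
look('side','side5')
E
```

```text
time: 11.52
position: [0.6538, 0.1787, 0.1076]
tool_rot: [-0.001, 1.0, -0.0, 0.0]
ft_force: [0.7, -0.1, -2.4]
grip_width: 0.0256
grip_force: 50.0
time: 12.52
position: [0.6538, 0.2428, 0.1077]
tool_rot: [-0.001, 1.0, 0.0, 0.0]
ft_force: [0.1, -1.9, -1.1]
grip_width: 0.0259
grip_force: 50.0
```

View pics/side5.png

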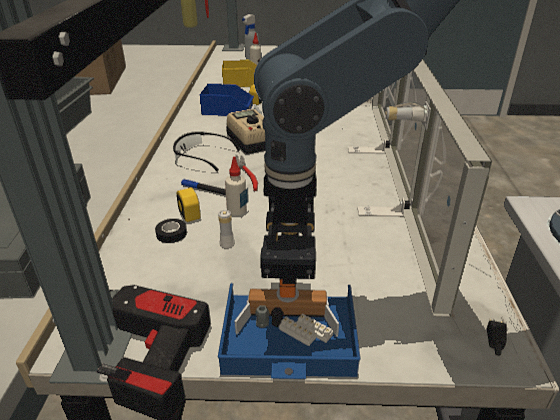

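All four fittings are in the pan: glands at (263,317) and (278,315), strips around (310,328). I'm backing off, lifting and returning the sweeper.

```bash
python3 -m handwheel '{"hand":[0,0,0,0,0,0,0,0,0,0,0,0],"translation":[[0,-3,0],[0,-7,1],[0,-12,6],[0,-16,16],[0,-20,28],[0,-25,40],[0,-35,50],[0,-50,50],[0,-70,50],[0,-95,50],[0,-120,50],[0,-145,50]],"turn":[[0,0,0],[0,0,0],[0,0,0],[0,0,0],[0,0,0],[0,0,0],[0,0,0],[0,0,0],[0,0,0],[0,0,0],[0,0,0],[0,0,0]]}'
python3 -m handwheel '{"hand":[0,0,0,0,0,0,0,0,0,0,0,0],"translation":[[0,-25,0],[-5,-50,0],[-10,-76,0],[-16,-103,0],[-22,-130,0],[-28,-157,0],[-34,-184,0],[-40,-211,0],[-46,-238,0],[-52,-262,0],[-58,-284,0],[-62,-300,0]],"turn":[[0,0,0],[0,0,0],[0,0,0],[0,0,-0.02],[0,0,-0.05],[0,0,-0.08],[0,0,-0.11],[0,0,-0.14],[0,0,-0.17],[0,0,-0.2],[0,0,-0.22],[0,0,-0.24]]}'
python3 - <<'E'
from h import *
look('side','side6')
E
```

```text
time: 13.57
position: [0.6533, 0.0949, 0.1579]
tool_rot: [-0.001, 1.0, -0.0, 0.0]
ft_force: [0.8, -1.0, -2.9]
grip_width: 0.0259
grip_force: 50.0
time: 14.57
position: [0.5903, -0.2063, 0.1579]
tool_rot: [0.121, 0.993, -0.001, 0.0]
ft_force: [0.7, -0.4, -3.0]
grip_width: 0.0255
grip_force: 50.0
```

View pics/side6.png

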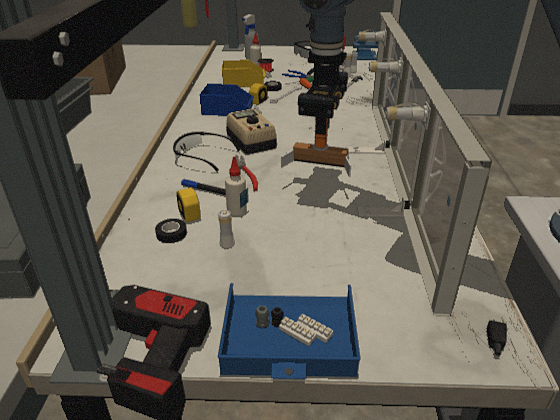

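All four sit well inside the pan at (262–333, 315–335), and the bench is clear. Next I set the sweeper down at its start place.

```bash
python3 -m handwheel '{"hand":[0,0,0,0,0,0,0,0,0,0,0,0],"translation":[[-7,-24,0],[-14,-48,0],[-19,-66,-8],[-20,-72,-18],[-20,-72,-28],[-20,-72,-38],[-20,-72,-46],[-20,-72,-50],[-20,-72,-53],[-20,-72,-55],[-20,-72,-56],[-20,-72,-56]],"turn":[[0,0,-0.015],[0,0,-0.03],[0,0,-0.045],[0,0,-0.045],[0,0,-0.045],[0,0,-0.045],[0,0,-0.045],[0,0,-0.045],[0,0,-0.045],[0,0,-0.045],[0,0,-0.045],[0,0,-0.045]]}'
```

```text
time: 15.62
position: [0.572, -0.2744, 0.1018]
tool_rot: [0.141, 0.99, -0.0, 0.0]
ft_force: [-0.3, 1.4, -3.5]
grip_width: 0.0258
grip_force: 50.0
```

```bash
python3 -m handwheel '{"hand":[0,0,0,0],"translation":[[0,0,-0.5],[0,0,-1],[0,0,-1],[0,0,-1]],"turn":[[0,0,0],[0,0,0],[0,0,0],[0,0,0]]}'
```

```text
time: 15.95
position: [0.5722, -0.275, 0.1014]
tool_rot: [0.142, 0.99, -0.0, 0.001]
ft_force: [0.4, 0.8, 1.1]
grip_width: 0.0263
grip_force: 50.0
```

Contact with the bench: the wrist now reads an upward force. Releasing, then rising.

```bash
python3 -m handwheel '{"hand":[0.35,0.5,0.7,0.9,1,1,1,1,1,1,1,1],"translation":[[0,0,0],[0,0,0],[0,0,0],[0,0,0],[0,0,0],[0,0,0],[0,0,0],[0,0,0],[0,0,0],[0,0,0],[0,0,0],[0,0,0]],"turn":[[0,0,0],[0,0,0],[0,0,0],[0,0,0],[0,0,0],[0,0,0],[0,0,0],[0,0,0],[0,0,0],[0,0,0],[0,0,0],[0,0,0]]}'
python3 -m handwheel '{"hand":[1,1,1,1,1,1,1,1,1,1,1,1],"translation":[[0,0,5],[0,0,15],[0,0,30],[0,0,50],[0,0,75],[0,0,100],[0,0,125],[0,0,150],[0,0,165],[0,0,170],[0,0,170],[0,0,170]],"turn":[[0,0,0],[0,0,0],[0,0,0],[0,0,0],[0,0,0],[0,0,0],[0,0,0],[0,0,0],[0,0,0],[0,0,0],[0,0,0],[0,0,0]]}'
python3 - <<'E'
from h import *
im,d=look('side','side7');p=pts('side',d);roi=(p[...,0]>.48)&(p[...,0]<.7)&(abs(p[...,1]+.27)<.07)
z=p[...,2];b=roi&(z>.034)&(z<.047)&(im[...,0]>1.6*im[...,2]);g=roi&(z>.125)&(z<.145)
print(p[b].mean(0),p[g].mean(0),z[g].max())
E
```

```text
time: 16.95
position: [0.5717, -0.2748, 0.1006]
tool_rot: [0.141, 0.99, -0.0, 0.0]
ft_force: [-0.1, -0.3, -0.3]
grip_width: 0.0861
grip_force: 0.0
time: 17.95
position: [0.5713, -0.2745, 0.2704]
tool_rot: [0.141, 0.99, 0.0, -0.0]
ft_force: [-0.7, -0.4, -0.4]
grip_width: 0.0867
grip_force: 0.0
[ 0.57439797 -0.26624062  0.04055989] [ 0.57467484 -0.26845325  0.1337664 ] 0.1396227166377783
```

View pics/side7.png

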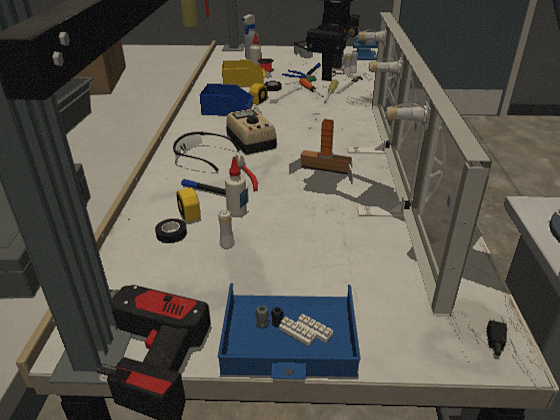

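The sweeper stands upright at (327,150), released and back where it started. The fittings lie in the pan, and the bottle and barrel have not moved.

```bash
python3 -c "
from rig import hand_in
print(hand_in())"
```

```text
the job is handed in; nothing more can be done
None
```

I swept all four fittings into the scrap pan, stood the sweeper back upright within about 1 cm of its start and released it, left the bottle and barrel unmoved, and handed the job in at about 18 s; no verdict was returned.

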